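Tidy the chair-maker's bench: stand the fallen plane up, put the chisel and file away

TASK

Tidy the bench: stand the fallen wooden hand plane up on the low plank behind, in the middle of the gap between the two planes that stand there, on end like them (the end nearer the iron down). Lay the loose chisel wholly inside the tray that holds chisels and the loose file wholly inside the tray that holds files. Set things down rather than dropping them, and leave everything else where it is.

Things in the scene. Friction and masses are not known exactly. Their poses are not given: they have to be found in the camera images.
- plane: Fallen plane: pale wood block 150 x 48 x 32 mm (x, y, z), 0.35 kg, flat on its sole, toe roughly towards the robot. Origin: middle of the sole. +x runs to the toe (plain end, finally up), -x to the heel, z up from the sole. A dark steel iron 36 mm wide juts from the top face between x = -8 and -56 mm, to 60 mm above the sole. Plain side faces, 48 mm apart, can be gripped. End faces are square.
- plane_heel (a point): Centre of the fallen plane's heel end face (75 mm from the block's middle, 16 mm above the sole), axes as plane. This face must end up resting on the plank.
- stand_gap (a point): Centre of the top face of the plank (100 mm deep along x, 370 mm long along y, 30 mm high, wooden, fixed to the bench): midway between the two standing planes. x runs across the plank away from the robot, y along it to the left, z up.
- stood_left: Plane of the same size standing on its heel on the plank, 135 mm left (+y) of stand_gap, loose, about 0.35 kg. Origin: centre of its heel face, on the plank's top; z up along its length, width along y, iron towards the robot. To be left standing where it is.
- stood_right: The same, 135 mm right (-y) of stand_gap. To be left standing where it is.
- chisel: The loose chisel, 190 mm long, 0.16 kg, lying along its x, tip to +x, away from the robot: wooden handle 105 x 26 x 22 mm (x -95 to +10 mm), thin steel neck 9 mm wide, broad flat steel blade 50 x 36 x 10 mm. Origin: on the underside, mid-length; z up. Centre of mass 10 to 20 mm to +x of the origin.
- chisel_butt (a point): Handle end of the chisel, on its axis, 95 mm from the middle.
- chisel_tip (a point): Blade end of the chisel, 95 mm from the middle.
- file: The loose file, 200 mm long, 0.15 kg, lying along its x, tip to +x, away from the robot: wooden handle 85 x 24 x 22 mm (x -100 to -15 mm), then a straight narrow dark steel bar 115 x 18 x 8 mm. Origin: on the underside, mid-length; z up. Centre of mass near the middle.
- file_butt (a point): Handle end of the file, on its axis, 100 mm from the middle.
- file_tip (a point): Bar end of the file, 100 mm from the middle.
- chisel_tray: Open wooden tray, fixed to the bench, 270 x 180 x 30 mm outside (x, y, z), walls and floor 5 mm, with two chisels like the loose one fastened in it, along x at y = +30 and +64 mm; the rest of it is free. Origin: centre of the underside; z up. It may stand left or right.
- chisel_tray_free (a point): Middle of the free strip of the chisel tray's floor (y = -37 mm in the tray, 5 mm above the bench): the free strip is 96 mm wide and 260 mm long along the tray's x. Axes as the tray.
- file_tray: The same kind of tray, holding two files like the loose one, fastened along x at y = +30 and +64 mm. Origin: centre of the underside. It may stand left or right.
- file_tray_free (a point): Middle of the free strip of the file tray's floor (y = -37 mm in the tray), about 96 mm wide and 260 mm long along the tray's x. Axes as the tray.
- pencil: Flat wooden carpenter's pencil, 120 x 13 x 7 mm, along its x. Origin: near the middle of the underside. Loose bystander, to be left where it is.
- offcut: Wooden offcut 60 x 20 x 18 mm, along its x. Origin: centre of the underside. Loose bystander, to be left where it is.
- glue: White glue bottle, 60 mm across, 170 mm tall, upright beyond one of the trays. Origin: centre of the base. Loose bystander, to be left where it is.
- jar: White ceramic cup, 80 mm across, 90 mm tall, upright beyond the other tray. Origin: centre of the base. Loose bystander, to be left where it is.
Mind the look-alikes: they are no part of the job. What is shaped like the file but purple or yellow is not meant.

How it is judged:
By the outcome, as a careful person would: the job done as asked, in the order asked, and still so for the second after the job is handed in, with the robot touching nothing.
It also fails if it takes over 72 s, if anything falls off the work surface, if the arm or the gripper's body presses on something with over 40 N, if the wrist force passes 120 N, or if a joint passes its speed limit or range.

ROBOT

A 6-joint arm with a two-finger parallel gripper is mounted at the origin on the work surface. World frame = base frame: x ahead of the robot, y to its left, z up, the work surface at z = 0. Lengths are in m, angles in degrees, forces in N, time in s.
With the tool pointing down it reaches from about 0.275 to 0.75 m from the base axis. Payload 10.2 kg.
Tool frame: the origin (TCP) lies at the very end of the fingers, on their centre line; the grasp point (between the pads) lies 19 mm behind it; z points along the fingers, y is the direction in which the jaws open and shut (so a half turn about z gives the same grasp; the last joint's range is limited). The gripper opens to 85 mm and grips with 20 to 120 N. Pads are 22 mm wide; open, the fingers measure 114 mm over their backs; the gripper's body (76 mm by 85 mm) begins 54 mm behind the grasp point. The pads swing forward as they close: fully open they stand 13 mm farther back than shut.
Start: joints at [-89.462, 17.928, 85.812, -0, 76.261, -12.8], TCP at [0.121, -0.511, 0.231] pointing down, gripper open.
Joint ranges: [-168.41, 168.41], [-55.51, 124.54], [10.69, 146.95], [-70.63, 250.63], [1, 178], [-165.06, 165.06]. Speed limits (degrees/s): [136.94, 136.94, 172.46, 180, 180, 180].

INTERFACE

Orientations are given as a 3x3 rotation matrix whose columns are the frame's x, y, z axes.
In Python, from workcell import * gives the robot as it stands.
- The arm moves only by the tool jog_arm, never from a script. Its argument "moves" is a list of rows, each an object with "dp": the shift along the tool's x, y, z in cm, a list of three; "twist": the turn about the tool's z in rad. A call has 1 to 8 rows; each row is the pose to reach, as a shift and turn from the pose commanded when the call began, along the tool's axes at that moment; what a row does not reach only later rows make up. A row lasts 1/10 s, in which the tool goes at most 50 mm and 8.59 degrees, less where a joint would pass 70% of its speed; a pose out of reach is approached as far as the arm can. A call with a gripper value outside its range is refused whole. "hand" is the gripper command: -1 is fully open, 1 is shut, values between are in proportion, set as the call begins (left out, the last holds). The fingers move at their own pace and stop on an object; "newtons" is the grip in N (left out, the last holds). Time passes only in rows, so rows that repeat a pose let the fingers close. It gives the time, the measured TCP pose, the force and the opening at its end, in the units of the state.
- sense(): the state, without advancing time (a new reading comes with each control period).
- grab_frame(name): name is "scene" or "top"; returns the picture (400x640x3 uint8, red, green, blue); there is no depth.
- camera_params(name): a dict with "K" (3x3 intrinsics, pixels), "T" (4x4, takes a point from camera to world coordinates). Camera axes: x right, y down, z forward; pixel columns grow to the right and rows downward; lengths in m; the calibration is good to about 2 mm. A picture is of the moment at which its call begins. camera_params takes no time and is no camera call.
- sign_off(): hands the job in, once; it reports no verdict.
The state is a dict: "time_s": time; "joints": joint angles; "dq": joint speeds; "joint_efforts": joint torques, N m; "position": TCP position; "tcp_rot": TCP orientation; "wrist_force": force on the tool from outside, world axes, zero at the start; "ft_torque": the same for the moment, N m; "width": finger opening in m.
Only numpy, scipy, OpenCV 4.12 (cv2) and the standard library are available. Lean on these libraries where they do the work, as an engineer would, in place of code of your own. Each camera call takes 0.05 s, during which the arm holds its last target. There are 200 camera calls.

## Working session

There is one attempt and no reset: what is moved stays moved. The work goes in short steps, Python scripts to look and compute and a tool call to move; the robot and the scene stay as the last step left them, time stands still between calls to the robot, and variables do not carry over. Pictures are saved under pics/ and viewed, about 8 in all and at most 12, crops included, and the job is handed in when it is done.

Besides the shell and the picture viewer there is one more tool, called by a JSON object that holds its "name" and its "arguments". jog_arm: Moves the arm, as the interface text tells. Its arguments: {"type":"object","properties":{"moves":{"type":"array"},"hand":{"type":"number"},"newtons":{"type":"number"}},"required":["moves"]}

```bash
mkdir -p pics; ls; python3 - <<'E'
from workcell import *
import cv2
for n in("scene","top"):
    im=grab_frame(n); cv2.imwrite(f"pics/{n}0.png",im[:,:,::-1]); p=camera_params(n); print(n,p["K"],p["T"])
print(sense())
E
```

```text
pics
scene [[411.37924096   0.         318.84761726]
 [  0.         411.37924096 202.84833522]
 [  0.           0.           1.        ]] [[ 0.82495069  0.46810113 -0.31676126  0.77769257]
 [ 0.56504793 -0.66983347  0.48170941 -0.51067403]
 [ 0.01331143 -0.57637181 -0.81707915  0.91133355]
 [ 0.          0.          0.          1.        ]]
top [[470.60368471   0.         312.69694582]
 [  0.         470.60368471 197.93851781]
 [  0.           0.           1.        ]] [[-0.02535673 -0.99833012  0.05190379  0.37250004]
 [-0.99964774  0.02572886  0.00651395 -0.01984123]
 [-0.0078385  -0.05172034 -0.99863085  1.24097008]
 [ 0.          0.          0.          1.        ]]
{'time_s': 0.1, 'joints': array([-8.94615518e+01,  1.79575644e+01,  8.58487115e+01, -1.40061427e-03,
        7.62610656e+01, -1.28014557e+01]), 'dq': array([ 0.01910026, -0.00542217, -0.09427139, -0.01875588,  0.03586876,
       -0.00463741]), 'joint_efforts': array([ 3.03277753e-03, -4.12895107e+01, -2.60142106e+01, -1.72152040e-04,
        3.00526481e-03, -1.74785805e-05]), 'position': array([ 0.12109778, -0.51061136,  0.23078667]), 'tcp_rot': array([[ 9.73017079e-01,  2.30733099e-01, -3.47900867e-05],
       [ 2.30732980e-01, -9.73016398e-01,  1.17505557e-03],
       [ 2.37272889e-04, -1.15137636e-03, -9.99999309e-01]]), 'wrist_force': array([ 0.11919831,  0.16795123, -0.65840041]), 'ft_torque': array([-0.01646434, -0.00145005, -0.04172323]), 'width': 0.08516043366535819}
```

View pics/top0.png

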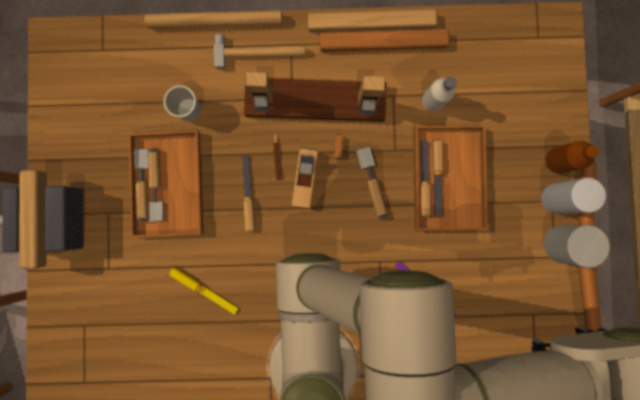

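View pics/scene0.png

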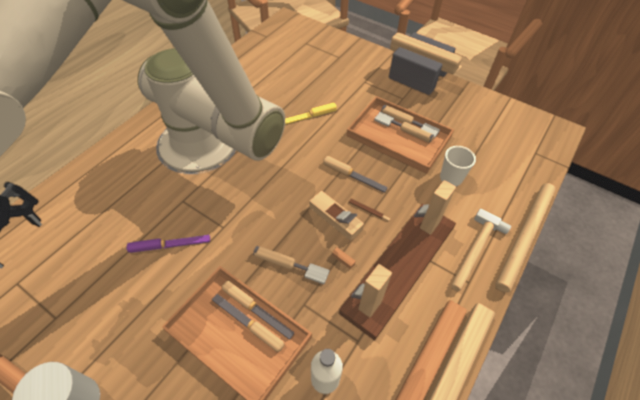

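The left tray (165,185 in the top view) holds chisels and the right one (450,180) holds files. There are four candidates:
- **Loose file:** (248,190). It is the only loose one with a wooden handle and a dark narrow bar. The yellow (203,290) and purple (400,268) ones are decoys.
- **Loose chisel:** (370,180), with a broad blade.
- **Fallen plane:** (305,178).
- **Standing planes:** (257,90) and (371,95), on the plank.

I'll confirm these in an enlarged crop.

```bash
python3 - <<'E'
import cv2
im=cv2.imread("pics/top0.png")[65:245,120:500]
im=cv2.resize(im,None,fx=2.1,fy=2.1,interpolation=cv2.INTER_CUBIC)
for c in range(120,500,20):
    u=int((c-120)*2.1); cv2.line(im,(u,0),(u,6),(255,255,255),1)
    if c%40==0: cv2.putText(im,str(c),(u,16),0,.35,(255,255,255),1)
for r in range(80,245,20):
    v=int((r-65)*2.1); cv2.line(im,(0,v),(6,v),(255,255,255),1); cv2.putText(im,str(r),(8,v+4),0,.35,(255,255,255),1)
cv2.imwrite("pics/c1.png",im)
E
```

```text
(no output)
```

View pics/c1.png

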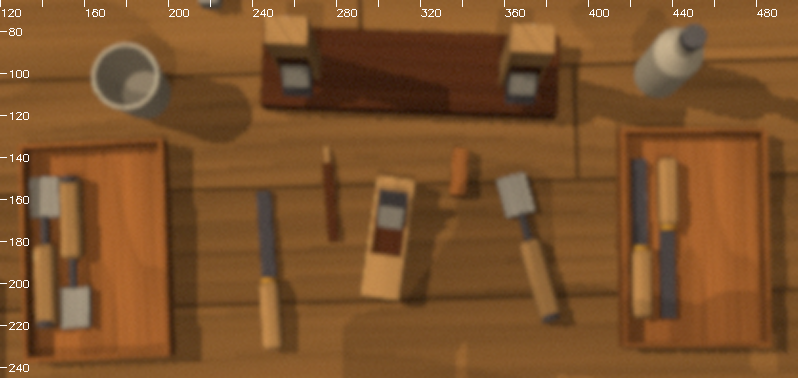

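The crop confirms the targets (crop pixels): file (268,270) with a narrow dark bar, chisel (530,250) with a broad blade, and plane (388,240) with its toe down-image. The free strips are on the right side of both trays. Next I'll convert these to world positions.

```bash
cat > h.py <<'E'
from workcell import *
import numpy as np, cv2
def ray(n,uv,z):
    p=camera_params(n);K,T=p["K"],p["T"]
    d=T[:3,:3]@np.linalg.solve(K,[uv[0],uv[1],1]);o=T[:3,3]
    return o+d*(z-o[2])/d[2]
def crop(uv,z): return ray("top",(120+uv[0]/2.1,65+uv[1]/2.1),z)
E
python3 - <<'E'
from h import *
np.set_printoptions(precision=4,suppress=True)
def show(n,L,z):
    P=np.array([crop(u,z)[:2] for u in L]);print(n,P.tolist() and P.round(3).tolist(),"mean",P.mean(0))
    d=np.diff(np.vstack([P,P[:1]]),axis=0);print("   len",np.hypot(*d.T).round(3),"ang",np.degrees(np.arctan2(d[:,1],d[:,0])).round(1))
show("plane heelL,heelR,toeR,toeL",[(378,177),(414,181),(400,301),(361,294)],.032)
show("file tip,butt",[(265,191),(271,348)],.011)
show("chisel",[(510,177),(551,320)],.011)
show("plankfront",[(262,106),(556,115)],.03)
show("plank bench front",[(262,109),(556,118)],.0)
show("ltray",[(20,148),(165,140),(173,355),(28,357)],.03)
show("rtray",[(619,129),(767,132),(772,348),(620,348)],.03)
show("stood tops (front/rear corners)",[(264,57),(307,61),(307,16),(266,15)],.18)
show("stood r",[(509,60),(553,64),(556,25),(512,23)],.18)
# plank corners by dark mask in both views
E
```

```text
plane heelL,heelR,toeR,toeL [[0.562, 0.018], [0.556, -0.027], [0.409, -0.006], [0.419, 0.042]] mean [0.4864 0.0069]
   len [0.045 0.149 0.049 0.146] ang [-97.9 171.9  78.4  -9.6]
file tip,butt [[0.552, 0.16], [0.355, 0.156]] mean [0.4533 0.1584]
   len [0.197 0.197] ang [-178.9    1.1]
chisel [[0.561, -0.147], [0.381, -0.192]] mean [ 0.471  -0.1696]
   len [0.186 0.186] ang [-165.9   14.1]
plankfront [[0.655, 0.159], [0.634, -0.204]] mean [ 0.6443 -0.0224]
   len [0.364 0.364] ang [-93.3  86.7]
plank bench front [[0.658, 0.164], [0.636, -0.209]] mean [ 0.6472 -0.0223]
   len [0.373 0.373] ang [-93.3  86.7]
ltray [[0.61, 0.461], [0.616, 0.28], [0.35, 0.274], [0.352, 0.452]] mean [0.4819 0.3667]
   len [0.18  0.266 0.178 0.259] ang [ -88.4 -178.6   89.3    1.9]
rtray [[0.614, -0.281], [0.606, -0.463], [0.34, -0.457], [0.345, -0.273]] mean [ 0.4761 -0.3686]
   len [0.182 0.266 0.185 0.27 ] ang [-92.7 178.8  88.6  -1.8]
stood tops (front/rear corners) [[0.674, 0.134], [0.668, 0.087], [0.718, 0.086], [0.72, 0.131]] mean [0.6949 0.1097]
   len [0.047 0.05  0.045 0.046] ang [-97.   -1.2  87.  176.3]
stood r [[0.663, -0.132], [0.657, -0.18], [0.7, -0.185], [0.704, -0.137]] mean [ 0.6812 -0.1584]
   len [0.048 0.043 0.048 0.041] ang [-96.8  -6.2  85.8 173.7]
```

{"name": "jog_arm", "arguments": {"moves": [{"dp": [5, -5, 0], "twist": 0.05}, {"dp": [10, -10, 0], "twist": 0.1}, {"dp": [42.4, -44, 0], "twist": 0.386}, {"dp": [42.4, -44, 0], "twist": 0.386}, {"dp": [42.4, -44, 0], "twist": 0.386}, {"dp": [42.4, -44, 0], "twist": 0.386}, {"dp": [42.4, -44, 0], "twist": 0.386}, {"dp": [42.4, -44, 0], "twist": 0.386}]}}

```text
time_s: 0.9
position: [0.3246, -0.1672, 0.2313]
tcp_rot: [[0.988, -0.153, 0.0], [-0.153, -0.988, -0.0], [0.0, 0.0, -1.0]]
wrist_force: [1.1, -1.4, 0.7]
width: 0.0851
```

```bash
cat >> h.py <<'E'
def go(xyz,yaw):
    """dp in cm and twist in rad from the present pose to a TCP position (tool down) with tool-x yaw in degrees"""
    s=sense();R=s["tcp_rot"];d=R.T@(np.array(xyz)-s["position"])*100
    y0=np.degrees(np.arctan2(R[1,0],R[0,0]));t=(y0-yaw)
    print("t",round(s["time_s"],2),"pos",s["position"].round(4),"yaw",round(y0,1),"dp",d.round(2),"twist",round(np.radians(t),3),"F",s["wrist_force"].round(1),"w",round(s["width"],4),"j6",round(s["joints"][5]))
E
python3 -c "
from h import *
go((.432,.0154,.08),-8.8)"
```

```text
t 0.9 pos [ 0.3246 -0.1672  0.2313] yaw -8.8 dp [  7.81 -19.69  15.13] twist -0.0 F [ 1.1 -1.4  0.7] w 0.0851 j6 53
```

{"name": "jog_arm", "arguments": {"moves": [{"dp": [7.8, -19.7, 14]}, {"dp": [7.8, -19.7, 14]}, {"dp": [7.8, -19.7, 14]}, {"dp": [7.8, -19.7, 14]}, {"dp": [7.8, -19.7, 14]}, {"dp": [7.8, -19.7, 14]}, {"dp": [7.8, -19.7, 14]}, {"dp": [7.8, -19.7, 14]}]}}

```text
$.moves[0]: bad value
```

```bash
python3 -c "
from h import *
go((.432,.0154,.006),-8.8)
a=grab_frame('scene')[130:270,230:430];b=grab_frame('top')[130:240,220:400]
a=cv2.resize(a,(571,400));b=cv2.resize(b,(655,400))
cv2.imwrite('pics/p1.png',np.hstack([a[:,60:460],b[:,128:528]])[:,:,::-1])"
```

```text
t 0.9 pos [ 0.3246 -0.1672  0.2313] yaw -8.8 dp [  7.81 -19.69  22.53] twist -0.0 F [ 1.1 -1.4  0.7] w 0.0851 j6 53
```

View pics/p1.png

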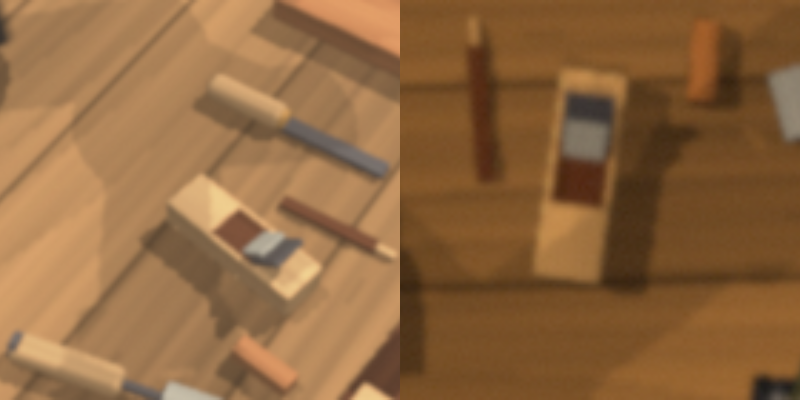

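The arm did not move because each row needs a twist value. The picture shows the plane untouched at right-half (580,175). I'll resend with the twist included.

{"name": "jog_arm", "arguments": {"moves": [{"dp": [7.8, -19.7, 13], "twist": 0}, {"dp": [7.8, -19.7, 13], "twist": 0}, {"dp": [7.8, -19.7, 13], "twist": 0}, {"dp": [7.8, -19.7, 13], "twist": 0}, {"dp": [7.8, -19.7, 13], "twist": 0}, {"dp": [7.8, -19.7, 13], "twist": 0}, {"dp": [7.8, -19.7, 16], "twist": 0}, {"dp": [7.8, -19.7, 19], "twist": 0}]}}

```text
time_s: 1.8
position: [0.4318, 0.0127, 0.041]
tcp_rot: [[0.988, -0.153, 0.002], [-0.153, -0.988, -0.001], [0.002, 0.0, -1.0]]
wrist_force: [0.6, 0.0, -0.4]
width: 0.0853
```

```bash
python3 -c "
from h import *
go((.432,.0154,.006),-8.8)"
```

```text
t 1.8 pos [0.4318 0.0127 0.041 ] yaw -8.8 dp [-0.03 -0.27  3.5 ] twist 0.0 F [ 0.6  0.  -0.4] w 0.0853 j6 85
```

{"name": "jog_arm", "arguments": {"moves": [{"dp": [0, 0, 1.5], "twist": 0}, {"dp": [0, 0, 3], "twist": 0}, {"dp": [0, 0, 3.4], "twist": 0}, {"dp": [0, 0, 3.4], "twist": 0}]}}

```text
time_s: 2.2
position: [0.4312, 0.0129, 0.0074]
tcp_rot: [[0.988, -0.154, -0.001], [-0.154, -0.988, 0.0], [-0.001, 0.0, -1.0]]
wrist_force: [0.1, 1.8, 0.4]
width: 0.0856
```

{"name": "jog_arm", "arguments": {"moves": [{"dp": [0, 0, 0], "twist": 0}, {"dp": [0, 0, 0], "twist": 0}, {"dp": [0, 0, 0], "twist": 0}, {"dp": [0, 0, 0], "twist": 0}, {"dp": [0, 0, 0], "twist": 0}, {"dp": [0, 0, 0], "twist": 0}, {"dp": [0, 0, 0], "twist": 0}, {"dp": [0, 0, 0], "twist": 0}], "hand": 1, "newtons": 25}}

```text
time_s: 3.0
position: [0.4317, 0.0136, 0.0081]
tcp_rot: [[0.988, -0.152, 0.001], [-0.152, -0.988, -0.0], [0.001, 0.0, -1.0]]
wrist_force: [-0.6, 1.0, 6.4]
width: 0.0481
```

```bash
python3 -c "
from h import *
go((.432,.0154,.006),-8.8)"
```

```text
t 3.0 pos [0.4317 0.0136 0.0081] yaw -8.7 dp [ 0.   -0.18  0.21] twist 0.001 F [-0.6  1.   6.4] w 0.0481 j6 85
```

{"name": "jog_arm", "arguments": {"moves": [{"dp": [0.5, 0, -1.7], "twist": 0}, {"dp": [1.1, 0, -3.2], "twist": 0}, {"dp": [2.0, 0, -4.7], "twist": 0}, {"dp": [3.1, 0, -6.1], "twist": 0}, {"dp": [4.3, 0, -7.3], "twist": 0}, {"dp": [5.7, 0, -8.3], "twist": 0}, {"dp": [5.7, 0, -8.3], "twist": 0}]}}

```text
time_s: 3.7
position: [0.489, 0.0046, 0.0913]
tcp_rot: [[0.988, -0.152, 0.003], [-0.152, -0.988, -0.001], [0.003, 0.0, -1.0]]
wrist_force: [-0.6, -0.7, -4.2]
width: 0.0474
```

```bash
python3 -c "
from h import *
go((.432,.0154,.006),-8.8)
a=grab_frame('scene')[130:280,230:430]
cv2.imwrite('pics/p2.png',cv2.resize(a,(800,600))[:,:,::-1])"
```

```text
t 3.7 pos [0.489  0.0046 0.0913] yaw -8.8 dp [-5.82 -0.2   8.52] twist 0.001 F [-0.6 -0.7 -4.2] w 0.0474 j6 86
```

View pics/p2.png

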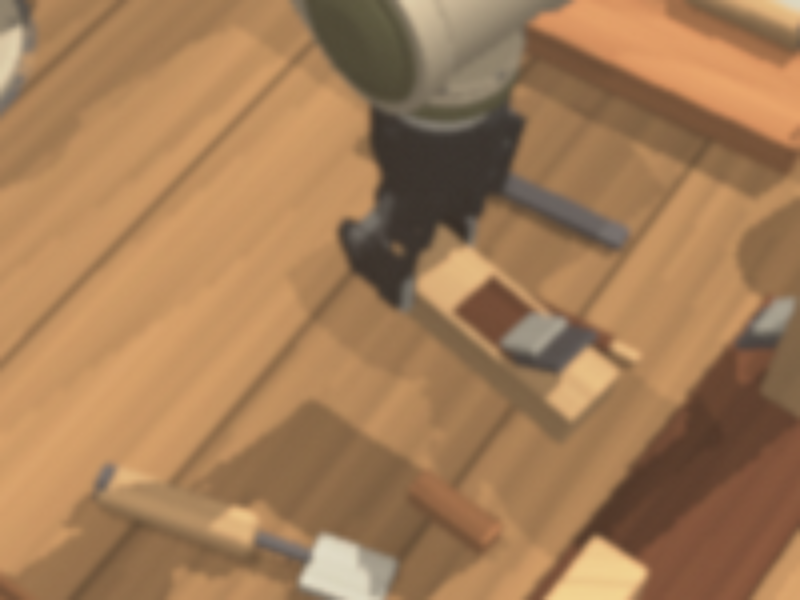

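The wrist carries the plane's full weight (−4.2 N), and the plane still looks near level in the jaws (heel at about (600,395)). I'll compute its tilt while loosening the grip to 20 N.

{"name": "jog_arm", "arguments": {"moves": [{"dp": [0, 0, 0], "twist": 0}, {"dp": [0, 0, 0], "twist": 0}], "newtons": 20}}

```text
time_s: 3.95
position: [0.4866, 0.0052, 0.0896]
tcp_rot: [[0.988, -0.152, -0.002], [-0.152, -0.988, 0.0], [-0.002, -0.0, -1.0]]
wrist_force: [0.6, -0.5, -4.0]
width: 0.0475
```

```bash
cat >> h.py <<'E'
def proj(n,P):
    p=camera_params(n);T=np.linalg.inv(p["T"]);q=p["K"]@(T[:3,:3]@P+T[:3,3]);return q[:2]/q[2]
def heelpred(lx=.0555,lz=.022):
    """scene pixel of heel's top-edge middle, against pitch of the plane in the jaws"""
    s=sense();g=s["position"]+np.array([0,0,.019]);f=s["tcp_rot"][:,0]
    for th in range(0,100,10):
        c,n=np.cos(np.radians(th)),np.sin(np.radians(th))
        a=.075+lx;h=.032-lz  # along heel dir, and up
        P=g+f*(a*c+h*n)+np.array([0,0,-a*n+h*c]);Q=g+f*(a*c-lz*n)+np.array([0,0,-a*n-lz*c])
        print(th,proj("scene",P).round(),"sole-heel z",Q[2].round(3))
E
python3 -c "
from h import *
heelpred()
cv2.imwrite('pics/p3.png',grab_frame('scene')[:,:,::-1])"
```

```text
0 [378. 224.] sole-heel z 0.086
10 [377. 229.] sole-heel z 0.064
20 [374. 233.] sole-heel z 0.043
30 [371. 236.] sole-heel z 0.024
40 [366. 237.] sole-heel z 0.008
50 [361. 237.] sole-heel z -0.006
60 [355. 236.] sole-heel z -0.016
70 [349. 234.] sole-heel z -0.022
80 [343. 230.] sole-heel z -0.024
90 [336. 226.] sole-heel z -0.022
```

The tilt is only about 8°, so pad friction holds it. I'll set it down and regrip nearer the toe and higher, which gives a smaller pad patch and a longer gravity arm, so it swings heel-down.

{"name": "jog_arm", "arguments": {"moves": [{"dp": [0, 0, 3], "twist": 0}, {"dp": [0, 0, 5], "twist": 0}, {"dp": [0, 0, 6.5], "twist": 0}, {"dp": [0, 0, 7.5], "twist": 0}, {"dp": [0, 0, 8.1], "twist": 0}, {"dp": [0, 0, 8.1], "twist": 0}]}}

```text
time_s: 4.6
position: [0.4877, 0.0049, 0.0092]
tcp_rot: [[0.988, -0.153, 0.0], [-0.153, -0.988, -0.0], [0.0, -0.0, -1.0]]
wrist_force: [-0.4, -0.9, -3.4]
width: 0.0474
```

{"name": "jog_arm", "arguments": {"moves": [{"dp": [0, 0, 0], "twist": 0}, {"dp": [0, 0, 0], "twist": 0}, {"dp": [0, 0, 0], "twist": 0}, {"dp": [0, 0, 0], "twist": 0}, {"dp": [-0.7, 0, -0.3], "twist": 0}, {"dp": [-1.5, 0, -0.7], "twist": 0}, {"dp": [-1.5, 0, -0.7], "twist": 0}, {"dp": [-1.5, 0, -0.7], "twist": 0}], "hand": -0.4}}

```text
time_s: 5.4
position: [0.4728, 0.0072, 0.0166]
tcp_rot: [[0.988, -0.153, 0.001], [-0.153, -0.988, -0.0], [0.001, 0.0, -1.0]]
wrist_force: [0.2, -0.4, 0.2]
width: 0.0597
```

{"name": "jog_arm", "arguments": {"moves": [{"dp": [0, 0, 0], "twist": 0}, {"dp": [0, 0, 0], "twist": 0}, {"dp": [0, 0, 0], "twist": 0}, {"dp": [0, 0, 0], "twist": 0}, {"dp": [0, 0, 0], "twist": 0}, {"dp": [0, 0, 0], "twist": 0}], "hand": 1, "newtons": 20}}

```text
time_s: 6.0
position: [0.473, 0.0072, 0.0165]
tcp_rot: [[0.988, -0.153, 0.0], [-0.153, -0.988, -0.0], [0.0, 0.0, -1.0]]
wrist_force: [-1.5, 0.4, 5.1]
width: 0.0476
```

{"name": "jog_arm", "arguments": {"moves": [{"dp": [0, 0, -4], "twist": 0}, {"dp": [0, 0, -8], "twist": 0}, {"dp": [0, 0, -12], "twist": 0}, {"dp": [0, 0, -16], "twist": 0}, {"dp": [0, 0, -16], "twist": 0}, {"dp": [0, 0, -16], "twist": 0}]}}

```text
time_s: 6.6
position: [0.4726, 0.0073, 0.1758]
tcp_rot: [[0.988, -0.153, -0.0], [-0.153, -0.988, 0.0], [-0.0, -0.0, -1.0]]
wrist_force: [-0.6, -0.6, -5.5]
width: 0.0476
```

```bash
python3 -c "
from h import *
go((.432,.0154,.006),-3.3)
heelpred(.07,.03)
a=grab_frame('scene')[110:260,240:440]
cv2.imwrite('pics/p4.png',cv2.resize(a,(800,600))[:,:,::-1])"
```

```text
t 6.6 pos [0.4726 0.0073 0.1758] yaw -8.8 dp [-4.14 -0.18 16.98] twist -0.096 F [-0.6 -0.6 -5.5] w 0.0476 j6 85
0 [383. 205.] sole-heel z 0.165
10 [381. 211.] sole-heel z 0.14
20 [377. 215.] sole-heel z 0.117
30 [373. 218.] sole-heel z 0.096
40 [367. 220.] sole-heel z 0.079
50 [360. 220.] sole-heel z 0.064
60 [353. 218.] sole-heel z 0.054
70 [346. 215.] sole-heel z 0.048
80 [338. 211.] sole-heel z 0.047
90 [331. 206.] sole-heel z 0.05
```

View pics/p4.png

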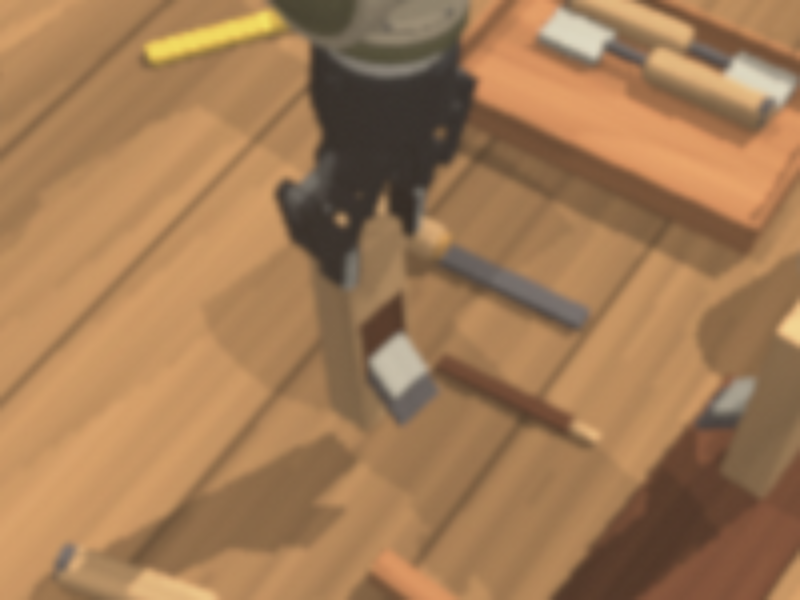

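The plane now hangs nearly vertical, heel down, iron away from the robot (heel around crop (370,425)). I'll carry it over the plank and turn it half round, so the iron faces the robot like the others.

{"name": "jog_arm", "arguments": {"moves": [{"dp": [1.5, 0, -1], "twist": -0.13}, {"dp": [4, 0, -2], "twist": -0.27}, {"dp": [7, 0, -2], "twist": -0.41}, {"dp": [10.5, 0, -2], "twist": -0.55}, {"dp": [14, 0, -2], "twist": -0.69}, {"dp": [17.5, -0.1, -2], "twist": -0.83}, {"dp": [20, -0.1, -2], "twist": -0.97}, {"dp": [21.4, -0.1, -2], "twist": -1.1}]}}

```text
time_s: 7.45
position: [0.6853, -0.0247, 0.1924]
tcp_rot: [[0.58, 0.815, -0.005], [0.815, -0.58, 0.001], [-0.002, -0.004, -1.0]]
wrist_force: [-0.6, 0.7, -4.6]
width: 0.047
```

{"name": "jog_arm", "arguments": {"moves": [{"dp": [0, 0, 0], "twist": -0.14}, {"dp": [0, 0, 0], "twist": -0.28}, {"dp": [0, 0, 0], "twist": -0.42}, {"dp": [0, 0, 0], "twist": -0.56}, {"dp": [0, 0, 0], "twist": -0.7}, {"dp": [0, 0, 0], "twist": -0.84}, {"dp": [0, 0, 0], "twist": -0.98}, {"dp": [0, 0, 0], "twist": -1.1}]}}

```text
time_s: 8.25
position: [0.6839, -0.0244, 0.193]
tcp_rot: [[-0.463, 0.886, -0.005], [0.886, 0.463, 0.001], [0.003, -0.004, -1.0]]
wrist_force: [0.3, -0.6, -4.8]
width: 0.0472
```

{"name": "jog_arm", "arguments": {"moves": [{"dp": [0, 0, 0], "twist": -0.14}, {"dp": [0, 0, 0], "twist": -0.28}, {"dp": [0, 0, 0], "twist": -0.42}, {"dp": [0, 0, 0], "twist": -0.56}, {"dp": [0, 0, 0], "twist": -0.7}, {"dp": [0, 0, 0], "twist": -0.84}, {"dp": [0, 0, 0], "twist": -0.95}, {"dp": [0, 0, 0], "twist": -1.04}]}}

```text
time_s: 9.05
position: [0.6839, -0.0244, 0.1931]
tcp_rot: [[-0.999, 0.051, -0.005], [0.051, 0.999, 0.001], [0.005, 0.001, -1.0]]
wrist_force: [-0.1, -0.3, -3.7]
width: 0.0473
```

```bash
python3 -c "
from h import *
go((.684,-.024,.176),176.7)
a=grab_frame('scene')[120:345,280:480]
b=grab_frame('top')[60:140,220:420]
a=cv2.resize(a,(400,450));b=cv2.resize(b,(400,160));b=np.vstack([b,np.zeros((290,400,3),np.uint8)])
cv2.imwrite('pics/p5.png',np.hstack([a,b])[:,:,::-1])"
```

```text
t 9.05 pos [ 0.6839 -0.0244  0.1931] yaw 177.1 dp [-0.02  0.04  1.71] twist 0.007 F [-0.1 -0.3 -3.7] w 0.0473 j6 -99
```

View pics/p5.png

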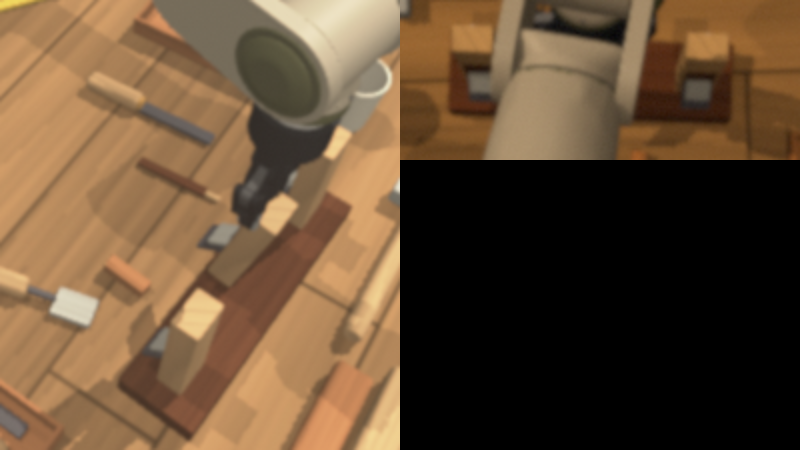

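The iron faces the robot and the plane is between its neighbours, but it leans about 20° (heel towards the robot, left image (230,275)). I'll shift it back, touch the heel down and drag the top upright over the heel edge.

{"name": "jog_arm", "arguments": {"moves": [{"dp": [-2, 0, 0], "twist": 0}, {"dp": [-4.5, 0, 0], "twist": 0}, {"dp": [-4.8, 0, 1], "twist": 0}, {"dp": [-4.8, 0, 2], "twist": 0}, {"dp": [-4.8, 0, 2.4], "twist": 0}, {"dp": [-4.8, 0, 2.4], "twist": 0}]}}

```text
time_s: 9.75
position: [0.7316, -0.027, 0.1715]
tcp_rot: [[-0.998, 0.055, -0.002], [0.055, 0.998, 0.0], [0.002, 0.0, -1.0]]
wrist_force: [-0.8, -0.2, -3.6]
width: 0.0471
```

{"name": "jog_arm", "arguments": {"moves": [{"dp": [0, 0, 0.3], "twist": 0}, {"dp": [0, 0, 0.3], "twist": 0}]}}

```text
time_s: 9.95
position: [0.7323, -0.0271, 0.1699]
tcp_rot: [[-0.998, 0.055, 0.001], [0.055, 0.998, -0.0], [-0.001, -0.0, -1.0]]
wrist_force: [0.3, -0.5, -3.1]
width: 0.0472
```

{"name": "jog_arm", "arguments": {"moves": [{"dp": [0, 0, 0.3], "twist": 0}, {"dp": [0, 0, 0.3], "twist": 0}]}}

```text
time_s: 10.15
position: [0.7334, -0.0271, 0.1696]
tcp_rot: [[-0.998, 0.055, 0.006], [0.055, 0.998, -0.001], [-0.006, -0.001, -1.0]]
wrist_force: [-0.0, 0.7, 8.7]
width: 0.047
```

{"name": "jog_arm", "arguments": {"moves": [{"dp": [0, 0, 0.2], "twist": 0}, {"dp": [0, 0, 0.2], "twist": 0}]}}

```text
time_s: 10.35
position: [0.734, -0.0272, 0.1695]
tcp_rot: [[-0.998, 0.055, 0.009], [0.055, 0.998, -0.001], [-0.009, -0.001, -1.0]]
wrist_force: [-0.2, 0.8, 15.3]
width: 0.047
```

{"name": "jog_arm", "arguments": {"moves": [{"dp": [0.6, 0, 0], "twist": 0}, {"dp": [1.2, 0, 0], "twist": 0}, {"dp": [1.8, 0, -0.05], "twist": 0}, {"dp": [2.4, 0, -0.05], "twist": 0}, {"dp": [2.4, 0, -0.05], "twist": 0}]}}

```text
time_s: 10.85
position: [0.7087, -0.0258, 0.1669]
tcp_rot: [[-0.998, 0.055, 0.004], [0.055, 0.998, -0.001], [-0.004, -0.001, -1.0]]
wrist_force: [0.6, -0.0, 7.6]
width: 0.0472
```

```bash
python3 -c "
from h import *
go((.684,-.024,.176),176.7)
a=grab_frame('scene')[150:340,300:480]
cv2.imwrite('pics/p6.png',cv2.resize(a,(560,591))[:,:,::-1])"
```

```text
t 10.85 pos [ 0.7087 -0.0258  0.1669] yaw 176.9 dp [ 2.48  0.04 -0.92] twist 0.003 F [ 0.6 -0.   7.6] w 0.0472 j6 -98
```

View pics/p6.png

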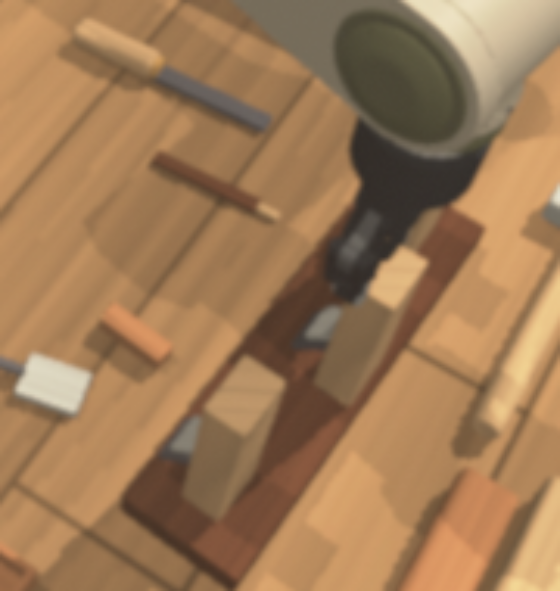

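```bash
python3 -c "
from h import *
f=lambda u,v,z:ray('scene',(300+u/3.111,150+v/3.111),z).round(4)
print('ours rear heel corner L/R(near cam)',f(350,408,.03),f(315,385,.03),'toe top corners',[f(*c,.175) for c in((400,248),(428,265),(395,312),(368,292))])
print('stood R bottom',f(183,500,.03),f(218,518,.03),'top',[f(*c,.18) for c in((250,355),(287,382),(238,430),(202,405))])
"
```

```text
ours rear heel corner L/R(near cam) [ 0.7397 -0.05    0.03  ] [ 0.7094 -0.0482  0.03  ] toe top corners [array([ 0.7205, -0.0014,  0.175 ]), array([ 0.7418, -0.0028,  0.175 ]), array([ 0.7392, -0.048 ,  0.175 ]), array([ 0.718 , -0.0446,  0.175 ])]
stood R bottom [ 0.6739 -0.1817  0.03  ] [ 0.7011 -0.1788  0.03  ] top [array([ 0.6773, -0.132 ,  0.18  ]), array([ 0.7056, -0.1351,  0.18  ]), array([ 0.6963, -0.1806,  0.18  ]), array([ 0.6698, -0.179 ,  0.18  ])]
```

Heel corners map to X .709–.740 and toe corners to .718–.739, so the plane is upright within a few degrees, centred at X≈.725. The row's centre is .695, so I'll lift, shift 3 cm towards the robot and set it down.

{"name": "jog_arm", "arguments": {"moves": [{"dp": [0, 0, -0.5], "twist": 0}, {"dp": [0, 0, -1.0], "twist": 0}, {"dp": [0.7, 0, -1.0], "twist": 0}, {"dp": [1.5, 0, -1.0], "twist": 0}, {"dp": [2.3, 0, -1.0], "twist": 0}, {"dp": [3.0, 0, -1.0], "twist": 0}, {"dp": [3.0, 0, -0.7], "twist": 0}, {"dp": [3.0, 0, -0.4], "twist": 0}]}}

```text
time_s: 11.7
position: [0.6786, -0.0241, 0.1683]
tcp_rot: [[-0.998, 0.055, -0.0], [0.055, 0.998, 0.0], [0.0, 0.0, -1.0]]
wrist_force: [-0.2, -0.4, -3.7]
width: 0.0469
```

{"name": "jog_arm", "arguments": {"moves": [{"dp": [0, 0, 0.2], "twist": 0}, {"dp": [0, 0, 0.4], "twist": 0}, {"dp": [0, 0, 0.4], "twist": 0}]}}

```text
time_s: 12.0
position: [0.6798, -0.0242, 0.1679]
tcp_rot: [[-0.998, 0.055, 0.005], [0.055, 0.999, -0.001], [-0.005, -0.001, -1.0]]
wrist_force: [-3.5, 0.7, 12.6]
width: 0.0475
```

```bash
python3 -c "
from h import *
go((.684,-.024,.176),176.7)
a=grab_frame('scene')[150:340,300:480]
cv2.imwrite('pics/p7.png',cv2.resize(a,(560,591))[:,:,::-1])"
```

```text
t 12.0 pos [ 0.6798 -0.0242  0.1679] yaw 176.9 dp [-0.42  0.05 -0.81] twist 0.003 F [-3.5  0.7 12.6] w 0.0475 j6 -99
```

View pics/p7.png

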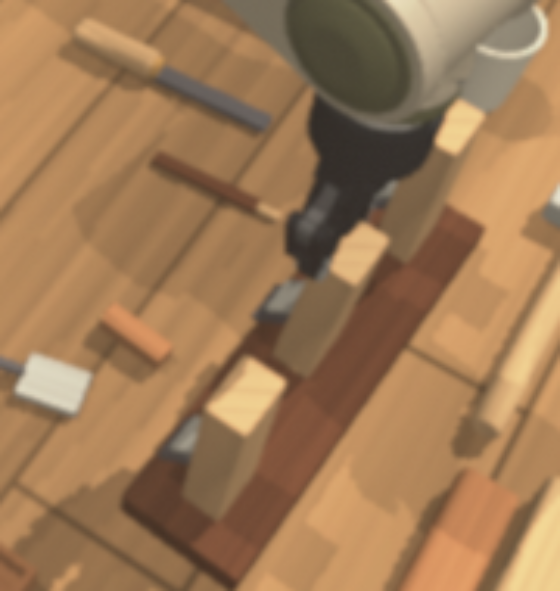

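```bash
python3 -c "
from h import *
f=lambda u,v,z:ray('scene',(300+u/3.111,150+v/3.111),z).round(4)
print('ours bottom',f(275,358,.03),f(305,376,.03),'top',[f(*c,.18) for c in((328,270),(356,286),(388,238),(362,224))])
print('stood L bottom',f(388,247,.03),f(405,262,.03),'top',[f(*c,.18) for c in((438,140),(460,153))])
print([ (proj('scene',np.array([x,-.05,z]))-[300,150])*3.111 for x in(.675,.707) for z in(.03,.18)])
"
```

```text
ours bottom [ 0.6736 -0.0457  0.03  ] [ 0.6996 -0.0459  0.03  ] top [array([ 0.689 , -0.0479,  0.18  ]), array([ 0.7098, -0.0482,  0.18  ]), array([ 0.7107, -0.0023,  0.18  ]), array([ 0.6912, -0.0023,  0.18  ])]
stood L bottom [0.7008 0.0941 0.03  ] [0.7183 0.0892 0.03  ] top [array([0.7037, 0.0929, 0.18  ]), array([0.7214, 0.0913, 0.18  ])]
[array([273.81065905, 363.13975742]), array([307.76350206, 261.86055856]), array([311.10323947, 385.10607707]), array([350.89410829, 285.80538852])]
```

Still about 5° of lean (top further back), so I'll drag 12 mm more under light pressure and then let go slightly.

{"name": "jog_arm", "arguments": {"moves": [{"dp": [0.4, 0, 0], "twist": 0}, {"dp": [0.8, 0, 0], "twist": 0}, {"dp": [1.2, 0, 0], "twist": 0}, {"dp": [1.3, 0, 0], "twist": 0}, {"dp": [1.3, 0, 0], "twist": 0}]}}

```text
time_s: 12.55
position: [0.6669, -0.0235, 0.1668]
tcp_rot: [[-0.998, 0.055, 0.005], [0.055, 0.998, -0.001], [-0.005, -0.0, -1.0]]
wrist_force: [0.5, -0.4, 6.1]
width: 0.0473
```

```bash
python3 -c "
from h import *
go((.684,-.024,.176),176.7)
a=grab_frame('scene')[150:340,300:480]
cv2.imwrite('pics/p8.png',cv2.resize(a,(560,591))[:,:,::-1])"
```

```text
t 12.55 pos [ 0.6669 -0.0235  0.1668] yaw 176.9 dp [-1.71  0.05 -0.91] twist 0.003 F [ 0.5 -0.4  6.1] w 0.0473 j6 -99
```

View pics/p8.png

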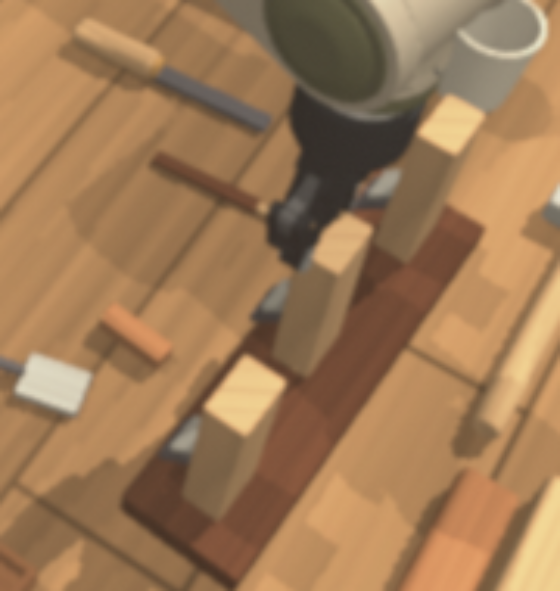

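The plane is now parallel to its neighbours, iron facing the robot. I'll ease off, release, rise and go for the chisel.

{"name": "jog_arm", "arguments": {"moves": [{"dp": [0, 0, -0.15], "twist": 0}, {"dp": [0, 0, -0.25], "twist": 0}, {"dp": [0, 0, -0.25], "twist": 0}]}}

```text
time_s: 12.9
position: [0.6655, -0.0234, 0.167]
tcp_rot: [[-0.998, 0.055, -0.001], [0.055, 0.998, 0.0], [0.001, 0.0, -1.0]]
wrist_force: [0.0, 0.1, -2.0]
width: 0.0474
```

{"name": "jog_arm", "arguments": {"moves": [{"dp": [0, 0, 0], "twist": 0}, {"dp": [0, 0, 0], "twist": 0}, {"dp": [0, 0, 0], "twist": 0}, {"dp": [0, 0, 0], "twist": 0}, {"dp": [0, 0, -1.5], "twist": 0}, {"dp": [0, 0, -4], "twist": 0}, {"dp": [0, 0, -6.5], "twist": 0}, {"dp": [0, 0, -6.5], "twist": 0}], "hand": -0.4}}

```text
time_s: 13.7
position: [0.6666, -0.0236, 0.2364]
tcp_rot: [[-0.998, 0.055, 0.007], [0.055, 0.999, -0.001], [-0.007, -0.001, -1.0]]
wrist_force: [-0.6, 0.8, 0.2]
width: 0.06
```

{"name": "jog_arm", "arguments": {"moves": [{"dp": [3, -2, 0], "twist": 0}, {"dp": [7, -5, 0], "twist": -0.1}, {"dp": [11, -9, 0], "twist": -0.2}, {"dp": [15, -12, 3], "twist": -0.3}, {"dp": [19.1, -15.8, 8], "twist": -0.3}, {"dp": [19.1, -15.8, 12], "twist": -0.3}, {"dp": [19.1, -15.8, 15], "twist": -0.3}, {"dp": [19.1, -15.8, 15], "twist": -0.3}], "hand": -1}}

```text
time_s: 14.5
position: [0.4624, -0.1694, 0.0775]
tcp_rot: [[-0.971, -0.241, -0.009], [-0.241, 0.971, 0.006], [0.008, 0.008, -1.0]]
wrist_force: [0.0, -0.0, 0.4]
width: 0.0856
```

```bash
python3 -c "
from h import *
go((.467,-.1706,.005),194.1-360)
t=grab_frame('top');s=grab_frame('scene')
a=cv2.resize(s[150:340,300:480],(400,422));b=cv2.resize(t[60:240,220:410],(400,422))
cv2.imwrite('pics/p9.png',np.hstack([a,b])[:,:,::-1])"
```

```text
t 14.5 pos [ 0.4624 -0.1694  0.0775] yaw -166.1 dp [-0.47 -0.29  7.24] twist -0.003 F [ 0.  -0.   0.4] w 0.0856 j6 -138
```

View pics/p9.png

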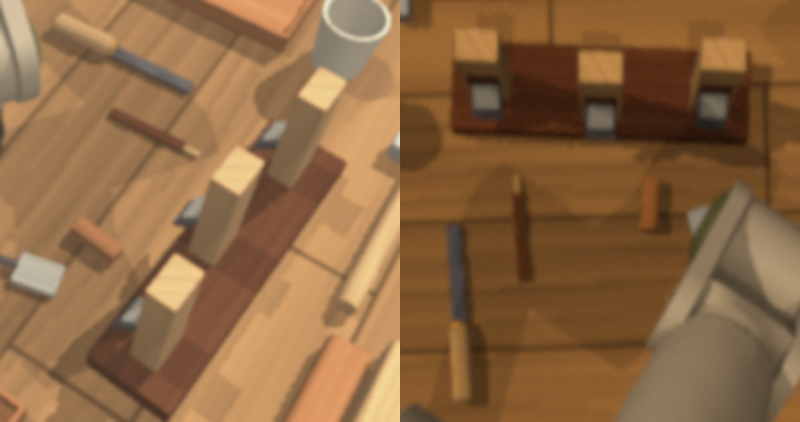

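The plane stands on its heel (right half (601,70); neighbours at (477,47) and (722,57)). It is centred along the plank but looks a bit forward of the row, so I'll measure that.

```bash
python3 -c "
from h import *
f=lambda u,v,z:ray('top',(220+(u-400)/2.105,60+v/2.344),z).round(4)
for n,c in dict(L=[(455,31),(498,31),(457,60),(500,62)],M=[(580,53),(622,53),(580,83),(621,85)],R=[(703,40),(745,40),(702,69),(745,71)]).items(): P=np.array([f(*k,.18) for k in c]);print(n,P[:,:2].tolist(),P.mean(0))
g=lambda u,v,z:ray('scene',(300+u*.45,150+v*.4502),z).round(4)
for n,c in dict(L=[(317,69),(346,84),(328,110),(300,93)],M=[(235,147),(265,163),(240,194),(211,176)],R=[(177,253),(206,272),(171,309),(143,287)]).items(): P=np.array([g(*k,.18) for k in c]);print(n,P.mean(0))
print('bottoms',[g(*k,.03) for k in((192,252),(217,265),(268,174),(290,188),(132,355),(156,369))])
"
```

```text
L [[0.7177, 0.1323], [0.7163, 0.0855], [0.6889, 0.1307], [0.6856, 0.0839]] [0.702125 0.1081   0.18    ]
M [[0.6921, -0.0032], [0.6908, -0.0488], [0.6624, -0.0025], [0.6592, -0.0469]] [ 0.676125 -0.02535   0.18    ]
R [[0.7012, -0.1371], [0.7, -0.1826], [0.6726, -0.1351], [0.6694, -0.1816]] [ 0.6858 -0.1591  0.18  ]
L [0.706    0.111425 0.18    ]
M [ 0.68005 -0.0235   0.18   ]
R [ 0.6869   -0.156475  0.18    ]
bottoms [array([ 0.6677, -0.0446,  0.03  ]), array([ 0.697 , -0.0429,  0.03  ]), array([0.6908, 0.091 , 0.03  ]), array([0.7195, 0.0885, 0.03  ]), array([ 0.6739, -0.1792,  0.03  ]), array([ 0.7009, -0.1779,  0.03  ])]
```

It is 17 mm forward of the row. I'll regrip it centrally, lift it 5 mm, move it back and set it down before going on.

```bash
python3 -c "
from h import *
go((.678,-.0245,.22),176.9-360)"
```

```text
t 14.6 pos [ 0.4666 -0.1707  0.0831] yaw -166.0 dp [-24.06   9.06 -13.69] twist 0.299 F [ 0.2 -0.   1. ] w 0.0854 j6 -138
```

{"name": "jog_arm", "arguments": {"moves": [{"dp": [0, 0, -5], "twist": 0}, {"dp": [0, 0, -10], "twist": 0}, {"dp": [-4, 1.5, -13.7], "twist": 0.1}, {"dp": [-8.5, 3, -13.7], "twist": 0.2}, {"dp": [-13, 4.8, -13.7], "twist": 0.299}, {"dp": [-17.5, 6.5, -13.7], "twist": 0.299}, {"dp": [-22, 8.3, -13.7], "twist": 0.299}, {"dp": [-24.1, 9.1, -13.7], "twist": 0.299}]}}

```text
time_s: 15.4
position: [0.6803, -0.0199, 0.2223]
tcp_rot: [[-0.999, 0.05, 0.004], [0.05, 0.999, -0.0], [-0.005, -0.0, -1.0]]
wrist_force: [0.1, -1.0, 0.0]
width: 0.0857
```

{"name": "jog_arm", "arguments": {"moves": [{"dp": [0, 0, 0], "twist": 0}, {"dp": [0, 0, 2], "twist": 0}, {"dp": [0, 0, 4.5], "twist": 0}, {"dp": [0, 0, 6.8], "twist": 0}, {"dp": [0, 0, 6.8], "twist": 0}]}}

```text
time_s: 15.9
position: [0.6767, -0.0237, 0.1507]
tcp_rot: [[-0.999, 0.054, -0.003], [0.054, 0.999, 0.0], [0.003, 0.0, -1.0]]
wrist_force: [-0.9, 0.4, 0.1]
width: 0.0856
```

{"name": "jog_arm", "arguments": {"moves": [{"dp": [0, 0, 0], "twist": 0}, {"dp": [0, 0, 0], "twist": 0}, {"dp": [0, 0, 0], "twist": 0}, {"dp": [0, 0, 0], "twist": 0}, {"dp": [0, 0, 0], "twist": 0}, {"dp": [0, 0, 0], "twist": 0}, {"dp": [0, 0, 0], "twist": 0}, {"dp": [0, 0, 0], "twist": 0}], "hand": 1, "newtons": 40}}

```text
time_s: 16.7
position: [0.6786, -0.024, 0.1537]
tcp_rot: [[-0.999, 0.054, 0.004], [0.054, 0.999, -0.001], [-0.004, -0.001, -1.0]]
wrist_force: [-1.3, 0.1, 6.7]
width: 0.0473
```

```bash
python3 -c "
from h import *
go((.695,-.0245,.152),176.7-360)"
```

```text
t 16.7 pos [ 0.6786 -0.024   0.1537] yaw 176.9 dp [-1.64  0.04  0.17] twist 6.287 F [-1.3  0.1  6.7] w 0.0473 j6 -99
```

{"name": "jog_arm", "arguments": {"moves": [{"dp": [0, 0, -0.4], "twist": 0}, {"dp": [0, 0, -0.8], "twist": 0}, {"dp": [-0.8, 0, -0.8], "twist": 0}, {"dp": [-1.6, 0, -0.8], "twist": 0}, {"dp": [-1.6, 0, -0.8], "twist": 0}, {"dp": [-1.6, 0, -0.4], "twist": 0}, {"dp": [-1.6, 0, -0.1], "twist": 0}, {"dp": [-1.6, 0, 0], "twist": 0}]}}

```text
time_s: 17.5
position: [0.6939, -0.0247, 0.1537]
tcp_rot: [[-0.999, 0.054, 0.002], [0.054, 0.999, -0.001], [-0.002, -0.0, -1.0]]
wrist_force: [-3.7, 0.4, 13.4]
width: 0.047
```

{"name": "jog_arm", "arguments": {"moves": [{"dp": [0, 0, 0], "twist": 0}, {"dp": [0, 0, 0], "twist": 0}]}}

```text
time_s: 17.7
position: [0.6938, -0.0247, 0.1537]
tcp_rot: [[-0.999, 0.054, 0.002], [0.054, 0.999, -0.0], [-0.002, -0.0, -1.0]]
wrist_force: [-4.0, 1.2, 9.5]
width: 0.0474
```

{"name": "jog_arm", "arguments": {"moves": [{"dp": [0, 0, 0], "twist": 0}, {"dp": [0, 0, 0], "twist": 0}, {"dp": [0, 0, 0], "twist": 0}, {"dp": [0, 0, 0], "twist": 0}, {"dp": [0, 0, -1.5], "twist": 0}, {"dp": [0, 0, -4], "twist": 0}, {"dp": [0, 0, -7], "twist": 0}, {"dp": [0, 0, -7.5], "twist": 0}], "hand": -0.4}}

```text
time_s: 18.5
position: [0.6948, -0.025, 0.2303]
tcp_rot: [[-0.999, 0.054, 0.006], [0.054, 0.999, -0.001], [-0.006, -0.001, -1.0]]
wrist_force: [0.5, 0.6, 0.1]
width: 0.0595
```

```bash
python3 -c "
from h import *
go((.467,-.1706,.05),194.1-360)"
```

```text
t 18.5 pos [ 0.6948 -0.025   0.2303] yaw 176.9 dp [ 22.08 -15.75  17.91] twist 5.983 F [0.5 0.6 0.1] w 0.0595 j6 -99
```

Now the chisel (twist 5.983 is −0.30).

{"name": "jog_arm", "arguments": {"moves": [{"dp": [4, -2.5, 0], "twist": -0.1}, {"dp": [8, -5.5, 0], "twist": -0.2}, {"dp": [12, -8.5, 0], "twist": -0.3}, {"dp": [16, -11.5, 1], "twist": -0.3}, {"dp": [20, -14, 4], "twist": -0.3}, {"dp": [22.1, -15.8, 8], "twist": -0.3}, {"dp": [22.1, -15.8, 12], "twist": -0.3}, {"dp": [22.1, -15.8, 16], "twist": -0.3}], "hand": -1}}

```text
time_s: 19.3
position: [0.4633, -0.171, 0.0645]
tcp_rot: [[-0.97, -0.242, -0.0], [-0.242, 0.97, 0.0], [0.0, 0.0, -1.0]]
wrist_force: [0.5, -0.4, -0.3]
width: 0.0857
```

{"name": "jog_arm", "arguments": {"moves": [{"dp": [0, 0, 2], "twist": 0}, {"dp": [0, 0, 2], "twist": 0}]}}

```text
time_s: 19.5
position: [0.4629, -0.1697, 0.0436]
tcp_rot: [[-0.97, -0.243, -0.005], [-0.243, 0.97, 0.003], [0.004, 0.005, -1.0]]
wrist_force: [0.2, 0.2, 0.8]
width: 0.0855
```

```bash
python3 -c "
from h import *
go((.467,-.1706,.005),194.1-360)
s=grab_frame('scene');t=grab_frame('top')
a=cv2.resize(s[190:340,220:400],(480,400));b=cv2.resize(t[60:200,220:420],(320,224));b=np.vstack([b,np.zeros((176,320,3),np.uint8)])
cv2.imwrite('pics/p10.png',np.hstack([a,b])[:,:,::-1])"
```

```text
t 19.5 pos [ 0.4629 -0.1697  0.0436] yaw -165.9 dp [-0.39 -0.21  3.85] twist -0.0 F [0.2 0.2 0.8] w 0.0855 j6 -138
```

View pics/p10.png

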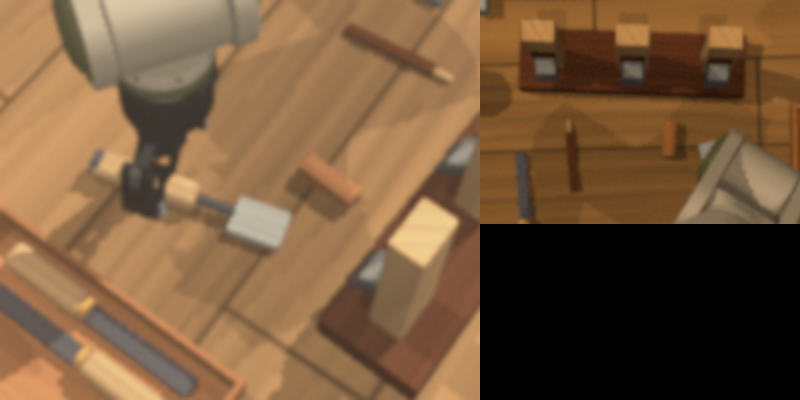

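The plane is now in line with its neighbours (right half (632,45)). The hand straddles the chisel handle (145,185). I'll descend and grip.

{"name": "jog_arm", "arguments": {"moves": [{"dp": [-0.4, -0.1, 2], "twist": 0}, {"dp": [-0.4, -0.1, 3.5], "twist": 0}, {"dp": [-0.4, -0.1, 3.8], "twist": 0}, {"dp": [-0.4, -0.1, 3.8], "twist": 0}]}}

```text
time_s: 20.0
position: [0.4692, -0.1709, 0.0092]
tcp_rot: [[-0.97, -0.244, 0.001], [-0.244, 0.97, -0.001], [-0.001, -0.001, -1.0]]
wrist_force: [-0.7, -0.0, 1.2]
width: 0.0855
```

{"name": "jog_arm", "arguments": {"moves": [{"dp": [0, 0, 0], "twist": 0}, {"dp": [0, 0, 0], "twist": 0}, {"dp": [0, 0, 0], "twist": 0}, {"dp": [0, 0, 0], "twist": 0}, {"dp": [0, 0, 0], "twist": 0}, {"dp": [0, 0, 0], "twist": 0}, {"dp": [0, 0, 0], "twist": 0}, {"dp": [0, 0, 0], "twist": 0}], "hand": 1, "newtons": 70}}

```text
time_s: 20.8
position: [0.469, -0.1708, 0.0089]
tcp_rot: [[-0.97, -0.244, 0.001], [-0.244, 0.97, -0.0], [-0.001, -0.001, -1.0]]
wrist_force: [-1.5, 0.2, 5.8]
width: 0.0239
```

{"name": "jog_arm", "arguments": {"moves": [{"dp": [0, 0, -3], "twist": 0}, {"dp": [0, 0, -7], "twist": 0}, {"dp": [0, 0, -11], "twist": 0}, {"dp": [0, 0, -11], "twist": 0}]}}

```text
time_s: 21.2
position: [0.4708, -0.1719, 0.1229]
tcp_rot: [[-0.97, -0.244, 0.007], [-0.244, 0.97, -0.005], [-0.006, -0.007, -1.0]]
wrist_force: [0.9, -0.7, -2.3]
width: 0.0244
```

```bash
python3 -c "
from h import *
go((.479,.3297,.11),181.6-360)"
```

```text
t 21.2 pos [ 0.4708 -0.1719  0.1229] yaw -165.9 dp [-13.03  48.45   1.05] twist 0.218 F [ 0.9 -0.7 -2.3] w 0.0244 j6 -138
```

{"name": "jog_arm", "arguments": {"moves": [{"dp": [-1, 3.5, 0], "twist": 0.05}, {"dp": [-2, 8, 0], "twist": 0.1}, {"dp": [-3.4, 12.5, 0], "twist": 0.218}, {"dp": [-4.6, 17, 0], "twist": 0.218}, {"dp": [-5.8, 21.5, 0], "twist": 0.218}, {"dp": [-7, 26, 0], "twist": 0.218}, {"dp": [-8.2, 30.5, 0], "twist": 0.218}, {"dp": [-9.4, 35, 0], "twist": 0.218}]}}

```text
time_s: 22.0
position: [0.4738, 0.1935, 0.1173]
tcp_rot: [[-1.0, -0.028, -0.002], [-0.028, 1.0, -0.0], [0.002, -0.0, -1.0]]
wrist_force: [0.6, 0.4, -2.6]
width: 0.0242
```

```bash
python3 -c "
from h import *
go((.481,.3297,.07),181.6-360)"
```

```text
t 22.0 pos [0.4738 0.1935 0.1173] yaw -178.4 dp [-1.11 13.59  4.72] twist 0.0 F [ 0.6  0.4 -2.6] w 0.0242 j6 -83
```

{"name": "jog_arm", "arguments": {"moves": [{"dp": [-0.4, 4, 0], "twist": 0}, {"dp": [-0.7, 8, 0], "twist": 0}, {"dp": [-1, 12, 0], "twist": 0}, {"dp": [-1, 13.3, 0], "twist": 0}, {"dp": [-1, 13.3, 2], "twist": 0}, {"dp": [-1, 13.3, 4.5], "twist": 0}, {"dp": [-1, 13.3, 4.7], "twist": 0}, {"dp": [-1, 13.3, 4.7], "twist": 0}]}}

```text
time_s: 22.8
position: [0.4806, 0.3244, 0.0709]
tcp_rot: [[-1.0, -0.028, -0.002], [-0.028, 1.0, -0.001], [0.002, -0.001, -1.0]]
wrist_force: [0.0, 0.1, -1.5]
width: 0.0242
```

```bash
python3 -c "
from h import *
go((.481,.3297,.0145),181.6-360)"
```

```text
t 22.8 pos [0.4806 0.3244 0.0709] yaw -178.4 dp [-0.06  0.53  5.64] twist -0.0 F [ 0.   0.1 -1.5] w 0.0242 j6 -69
```

{"name": "jog_arm", "arguments": {"moves": [{"dp": [0, 0.4, 2], "twist": 0}, {"dp": [0, 0.4, 4], "twist": 0}, {"dp": [0, 0.4, 5], "twist": 0}, {"dp": [0, 0.4, 5.4], "twist": 0}, {"dp": [0, 0.4, 5.6], "twist": 0}, {"dp": [0, 0.4, 5.6], "twist": 0}]}}

```text
time_s: 23.4
position: [0.4812, 0.329, 0.0161]
tcp_rot: [[-1.0, -0.028, 0.001], [-0.028, 1.0, 0.0], [-0.001, 0.0, -1.0]]
wrist_force: [-0.7, 0.1, -1.8]
width: 0.0241
```

{"name": "jog_arm", "arguments": {"moves": [{"dp": [0, 0, 0.15], "twist": 0}, {"dp": [0, 0, 0.15], "twist": 0}]}}

```text
time_s: 23.6
position: [0.4809, 0.329, 0.0142]
tcp_rot: [[-1.0, -0.028, 0.001], [-0.028, 1.0, 0.0], [-0.001, 0.0, -1.0]]
wrist_force: [0.6, 0.3, -1.5]
width: 0.0239
```

{"name": "jog_arm", "arguments": {"moves": [{"dp": [0, 0, 0.15], "twist": 0}, {"dp": [0, 0, 0.15], "twist": 0}]}}

```text
time_s: 23.8
position: [0.481, 0.329, 0.0139]
tcp_rot: [[-1.0, -0.028, 0.001], [-0.028, 1.0, 0.0], [-0.001, 0.0, -1.0]]
wrist_force: [-4.9, -3.1, 11.7]
width: 0.0243
```

{"name": "jog_arm", "arguments": {"moves": [{"dp": [0, 0, 0.1], "twist": 0}, {"dp": [0, 0, 0.1], "twist": 0}]}}

```text
time_s: 24.0
position: [0.481, 0.3291, 0.0139]
tcp_rot: [[-1.0, -0.029, 0.001], [-0.029, 1.0, 0.0], [-0.001, 0.0, -1.0]]
wrist_force: [-8.8, -4.5, 20.5]
width: 0.024
```

{"name": "jog_arm", "arguments": {"moves": [{"dp": [0, 0, -0.15], "twist": 0}, {"dp": [0, 0, -0.2], "twist": 0}]}}

```text
time_s: 24.2
position: [0.4811, 0.3291, 0.014]
tcp_rot: [[-1.0, -0.028, 0.001], [-0.028, 1.0, 0.0], [-0.001, 0.0, -1.0]]
wrist_force: [0.5, -0.7, 0.4]
width: 0.024
```

{"name": "jog_arm", "arguments": {"moves": [{"dp": [0, 0, 0], "twist": 0}, {"dp": [0, 0, 0], "twist": 0}, {"dp": [0, 0, 0], "twist": 0}, {"dp": [0, 0, 0], "twist": 0}, {"dp": [0, 0, -1.5], "twist": 0}, {"dp": [0, 0, -4.5], "twist": 0}, {"dp": [0, 0, -9], "twist": 0}, {"dp": [0, 0, -10], "twist": 0}], "hand": -0.05}}

```text
time_s: 25.0
position: [0.4827, 0.3298, 0.1192]
tcp_rot: [[-1.0, -0.028, 0.008], [-0.028, 1.0, 0.003], [-0.008, 0.003, -1.0]]
wrist_force: [1.0, 0.1, -0.4]
width: 0.0448
```

```bash
python3 -c "
from h import *
go((.440,.1582,.05),181.1-360)"
```

```text
t 25.0 pos [0.4827 0.3298 0.1192] yaw -178.4 dp [  4.81 -17.06   6.83] twist 0.009 F [ 1.   0.1 -0.4] w 0.0448 j6 -69
```

{"name": "jog_arm", "arguments": {"moves": [{"dp": [1, -3, 0], "twist": 0.009}, {"dp": [2.5, -7, 0], "twist": 0.009}, {"dp": [4, -11.5, 0], "twist": 0.009}, {"dp": [5.5, -15.5, 1], "twist": 0.009}, {"dp": [6.2, -17.1, 4], "twist": 0.009}, {"dp": [6.2, -17.1, 7], "twist": 0.009}, {"dp": [6.2, -17.1, 8.5], "twist": 0.009}, {"dp": [6.2, -17.1, 8.5], "twist": 0.009}], "hand": -1}}

```text
time_s: 25.8
position: [0.4227, 0.156, 0.0273]
tcp_rot: [[-1.0, -0.019, -0.003], [-0.019, 1.0, -0.0], [0.003, -0.0, -1.0]]
wrist_force: [-0.4, -0.3, 0.5]
width: 0.0853
```

```bash
python3 -c "
from h import *
go((.426,.1579,.008),181.1-360)
# loose file and chisel seen from scene view; left tray from top
s=grab_frame('scene');t=grab_frame('top');go((.426,.1579,.008),-178.9)
a=cv2.resize(s[90:240,300:480],(480,400));b=cv2.resize(t[125:245,120:270],(320,256));b=np.vstack([b,np.zeros((144,320,3),np.uint8)])
cv2.imwrite('pics/p11.png',np.hstack([a,b])[:,:,::-1])"
```

```text
t 25.8 pos [0.4227 0.156  0.0273] yaw -178.9 dp [-0.34  0.19  1.93] twist -0.0 F [-0.4 -0.3  0.5] w 0.0853 j6 -86
t 25.9 pos [0.424  0.1563 0.0291] yaw -178.9 dp [-0.2   0.15  2.11] twist 0.0 F [-0.1 -0.5  0.1] w 0.0854 j6 -86
```

The viewer has reached its limit, so I go on by the numbers and masks.

{"name": "jog_arm", "arguments": {"moves": [{"dp": [-0.2, 0.1, 1], "twist": 0}, {"dp": [-0.2, 0.1, 2], "twist": 0}, {"dp": [-0.2, 0.1, 2.1], "twist": 0}, {"dp": [-0.2, 0.1, 2.1], "twist": 0}]}}

```text
time_s: 26.3
position: [0.4254, 0.1573, 0.007]
tcp_rot: [[-1.0, -0.019, -0.001], [-0.019, 1.0, -0.0], [0.001, -0.0, -1.0]]
wrist_force: [0.4, -0.5, 0.9]
width: 0.0853
```

{"name": "jog_arm", "arguments": {"moves": [{"dp": [0, 0, 0], "twist": 0}, {"dp": [0, 0, 0], "twist": 0}, {"dp": [0, 0, 0], "twist": 0}, {"dp": [0, 0, 0], "twist": 0}, {"dp": [0, 0, 0], "twist": 0}, {"dp": [0, 0, 0], "twist": 0}, {"dp": [0, 0, 0], "twist": 0}, {"dp": [0, 0, 0], "twist": 0}], "hand": 1, "newtons": 80}}

```text
time_s: 27.1
position: [0.4258, 0.1573, 0.0078]
tcp_rot: [[-1.0, -0.019, 0.001], [-0.019, 1.0, 0.0], [-0.001, 0.0, -1.0]]
wrist_force: [-2.6, 0.6, 6.4]
width: 0.0215
```

{"name": "jog_arm", "arguments": {"moves": [{"dp": [0, 0, -3], "twist": 0}, {"dp": [0, 0, -7], "twist": 0}, {"dp": [0, 0, -10], "twist": 0}, {"dp": [0, 0, -10], "twist": 0}]}}

```text
time_s: 27.5
position: [0.4274, 0.1575, 0.1107]
tcp_rot: [[-1.0, -0.019, 0.007], [-0.019, 1.0, 0.001], [-0.007, 0.001, -1.0]]
wrist_force: [-0.8, -0.1, -2.2]
width: 0.0222
```

```bash
python3 -c "
from h import *
# file tray free strip: centre (.4761,-.3686), yaw -1.5, y=-.037
a=np.radians(-1.5);R=np.array([[np.cos(a),-np.sin(a)],[np.sin(a),np.cos(a)]])
p=np.array([.4761,-.3686])+R@[-.027,-.037];print(p)
go((p[0],p[1],.12),178.5-360)"
```

```text
[ 0.44814071 -0.40488054]
t 27.5 pos [0.4274 0.1575 0.1107] yaw -178.9 dp [ -0.99 -56.27  -0.96] twist 0.046 F [-0.8 -0.1 -2.2] w 0.0222 j6 -86
```

{"name": "jog_arm", "arguments": {"moves": [{"dp": [0, -3, 0], "twist": 0}, {"dp": [0, -7, 0], "twist": 0.02}, {"dp": [-0.2, -11.5, 0], "twist": 0.046}, {"dp": [-0.3, -16, 0], "twist": 0.046}, {"dp": [-0.4, -20.5, 0], "twist": 0.046}, {"dp": [-0.5, -25, 0], "twist": 0.046}, {"dp": [-0.6, -29.5, 0], "twist": 0.046}, {"dp": [-0.7, -34, 0], "twist": 0.046}]}}

```text
time_s: 28.3
position: [0.4384, -0.1842, 0.1063]
tcp_rot: [[-1.0, 0.027, -0.001], [0.027, 1.0, 0.001], [0.001, 0.001, -1.0]]
wrist_force: [0.7, -0.3, -0.9]
width: 0.0221
```

{"name": "jog_arm", "arguments": {"moves": [{"dp": [-0.1, -4.5, 0], "twist": 0}, {"dp": [-0.2, -9, 0], "twist": 0}, {"dp": [-0.3, -13.5, 0], "twist": 0}, {"dp": [-0.3, -18, 0], "twist": 0}, {"dp": [-0.3, -21, 0], "twist": 0}, {"dp": [-0.3, -22.3, 0], "twist": 0}, {"dp": [-0.3, -22.3, 0], "twist": 0}]}}

```text
time_s: 29.0
position: [0.4356, -0.406, 0.106]
tcp_rot: [[-1.0, 0.028, -0.001], [0.028, 1.0, 0.001], [0.001, 0.001, -1.0]]
wrist_force: [0.3, -0.1, -1.1]
width: 0.0221
```

```bash
python3 -c "
from h import *
go((.448,-.405,.0155),178.5-360)"
```

```text
t 29.0 pos [ 0.4356 -0.406   0.106 ] yaw 178.4 dp [-1.25  0.13  9.05] twist 6.281 F [ 0.3 -0.1 -1.1] w 0.0221 j6 -143
```

{"name": "jog_arm", "arguments": {"moves": [{"dp": [-1.2, 0, 2], "twist": 0}, {"dp": [-1.2, 0, 5], "twist": 0}, {"dp": [-1.2, 0, 7.5], "twist": 0}, {"dp": [-1.2, 0, 8.6], "twist": 0}, {"dp": [-1.2, 0, 9], "twist": 0}, {"dp": [-1.2, 0, 9], "twist": 0}, {"dp": [-1.2, 0, 9], "twist": 0}]}}

```text
time_s: 29.7
position: [0.4486, -0.4061, 0.0186]
tcp_rot: [[-1.0, 0.027, 0.001], [0.027, 1.0, -0.002], [-0.001, -0.002, -1.0]]
wrist_force: [0.3, -0.3, -1.6]
width: 0.0215
```

{"name": "jog_arm", "arguments": {"moves": [{"dp": [0, 0, 0.15], "twist": 0}, {"dp": [0, 0, 0.15], "twist": 0}]}}

```text
time_s: 29.9
position: [0.4482, -0.406, 0.0163]
tcp_rot: [[-1.0, 0.027, 0.0], [0.027, 1.0, -0.001], [-0.0, -0.001, -1.0]]
wrist_force: [0.2, -0.3, -1.0]
width: 0.0216
```

{"name": "jog_arm", "arguments": {"moves": [{"dp": [0, 0, 0.15], "twist": 0}, {"dp": [0, 0, 0.15], "twist": 0}]}}

```text
time_s: 30.1
position: [0.4481, -0.4058, 0.0142]
tcp_rot: [[-1.0, 0.027, -0.0], [0.027, 1.0, 0.0], [0.0, 0.0, -1.0]]
wrist_force: [0.2, 0.2, -1.3]
width: 0.022
```

{"name": "jog_arm", "arguments": {"moves": [{"dp": [0, 0, 0.15], "twist": 0}, {"dp": [0, 0, 0.15], "twist": 0}]}}

```text
time_s: 30.3
position: [0.4482, -0.406, 0.0129]
tcp_rot: [[-1.0, 0.027, 0.0], [0.027, 1.0, -0.0], [-0.0, -0.0, -1.0]]
wrist_force: [-0.2, 0.9, 0.6]
width: 0.0219
```

{"name": "jog_arm", "arguments": {"moves": [{"dp": [0, 0, 0.1], "twist": 0}, {"dp": [0, 0, 0.1], "twist": 0}]}}

```text
time_s: 30.5
position: [0.4482, -0.406, 0.0129]
tcp_rot: [[-1.0, 0.027, 0.0], [0.027, 1.0, -0.0], [-0.0, -0.0, -1.0]]
wrist_force: [-2.4, 3.0, 9.2]
width: 0.0224
```

On the floor. I'll release, rise and move the arm clear.

{"name": "jog_arm", "arguments": {"moves": [{"dp": [0, 0, -0.1], "twist": 0}, {"dp": [0, 0, -0.1], "twist": 0}]}}

```text
time_s: 30.7
position: [0.4482, -0.4059, 0.0129]
tcp_rot: [[-1.0, 0.027, 0.0], [0.027, 1.0, -0.0], [-0.0, -0.0, -1.0]]
wrist_force: [-0.3, 1.5, 2.8]
width: 0.0222
```

{"name": "jog_arm", "arguments": {"moves": [{"dp": [0, 0, 0], "twist": 0}, {"dp": [0, 0, 0], "twist": 0}, {"dp": [0, 0, 0], "twist": 0}, {"dp": [0, 0, 0], "twist": 0}, {"dp": [0, 0, -1.5], "twist": 0}, {"dp": [0, 0, -5], "twist": 0}, {"dp": [0, 0, -10], "twist": 0}, {"dp": [0, 0, -15], "twist": 0}], "hand": -0.05}}

```text
time_s: 31.5
position: [0.4479, -0.4055, 0.1656]
tcp_rot: [[-1.0, 0.027, 0.0], [0.027, 1.0, -0.0], [-0.0, -0.0, -1.0]]
wrist_force: [0.1, -0.6, -0.5]
width: 0.0447
```

{"name": "jog_arm", "arguments": {"moves": [{"dp": [3, -1, -3], "twist": 0}, {"dp": [7, -3, -5], "twist": 0}, {"dp": [12, -5, -5], "twist": 0}, {"dp": [17, -7, -5], "twist": 0}, {"dp": [22, -9, -5], "twist": 0}, {"dp": [27, -11, -5], "twist": 0}, {"dp": [29, -12, -5], "twist": 0}, {"dp": [29, -12, -5], "twist": 0}]}}

```text
time_s: 32.3
position: [0.1918, -0.5116, 0.2111]
tcp_rot: [[-0.996, 0.085, -0.041], [0.086, 0.996, -0.009], [0.04, -0.013, -0.999]]
wrist_force: [-0.5, 0.8, -0.1]
width: 0.0449
```

```bash
python3 -c "
from h import *
go((.448,-.405,.0155),178.5)
t=grab_frame('top');s=grab_frame('scene')
cv2.imwrite('pics/t12.png',t[:,:,::-1]);cv2.imwrite('pics/s12.png',s[:,:,::-1])
o=cv2.imread('pics/top0.png')[:,:,::-1]
# steel (bluish/grey) components and changed regions
for n,im in(('before',o),('after',t)):
    i=im.astype(int);m=((i[...,2]>i[...,0]-8)).astype(np.uint8);m[240:]=0;m[:60]=0;m[:,:125]=0;m[:,495:]=0
    k,l,st,c=cv2.connectedComponentsWithStats(m)
    print(n,[(st[j][:5].tolist()) for j in range(1,k) if st[j,4]>15])
d=(np.abs(t.astype(int)-o).max(2)>35).astype(np.uint8);d=cv2.morphologyEx(d,cv2.MORPH_OPEN,np.ones((2,2)));d[250:]=0
k,l,st,c=cv2.connectedComponentsWithStats(d);print('changed',[(st[j].tolist()) for j in range(1,k) if st[j,4]>12])
"
```

```text
t 32.3 pos [ 0.1918 -0.5116  0.2111] yaw 175.1 dp [-25.37  13.06  18.4 ] twist -0.06 F [-0.5  0.8 -0.1] w 0.0449 j6 -165
before []
after []
changed [[305, 78, 22, 12, 237], [309, 97, 14, 2, 28], [310, 100, 13, 11, 127], [459, 142, 17, 77, 577], [175, 148, 24, 74, 913], [357, 148, 19, 31, 337], [300, 151, 18, 6, 85], [301, 157, 14, 18, 196], [244, 158, 14, 49, 347], [318, 159, 11, 7, 55], [299, 175, 13, 12, 116], [317, 174, 9, 7, 47], [370, 182, 14, 27, 109], [381, 183, 4, 6, 21], [293, 186, 19, 23, 353], [245, 199, 7, 32, 175], [318, 199, 6, 8, 25], [380, 209, 13, 12, 81], [254, 212, 8, 21, 143]]
```

{"name": "jog_arm", "arguments": {"moves": [{"dp": [0, 0, 0], "twist": 0.1}, {"dp": [0, 0, 0], "twist": 0.2}, {"dp": [0, 0, 0], "twist": 0.3}, {"dp": [0, 0, 0], "twist": 0.3}]}}

```text
time_s: 32.8
position: [0.1938, -0.5104, 0.2108]
tcp_rot: [[-0.927, 0.373, -0.04], [0.374, 0.927, -0.009], [0.034, -0.023, -0.999]]
wrist_force: [0.3, -0.4, -0.3]
width: 0.0449
```

```bash
python3 - <<'E'
from h import *
s=sense();print(s["joints"].round(2),s["time_s"])
t=grab_frame("top").astype(int)
o=cv2.imread("pics/top0.png")[:,:,::-1].astype(int)
# extents of each placed tool: sole changed blob, bright tool pixels vs tray floor (saturation drop / dark)
for n,(x0,x1,y0,y1) in dict(chisel=(168,203,140,230),file=(452,488,135,228)).items():
    D=np.abs(t-o).max(2)[y0:y1,x0:x1]>25
    bright=((t-o)[...,1]>12)[y0:y1,x0:x1]; blue=((t-o)[...,2]>15)[y0:y1,x0:x1]
    for k,m in(("lit",bright),("steel",blue),("all",D)):
        v,u=np.nonzero(m)
        if len(u)>5:
            a,b=ray("top",(x0+u.min(),y0+v.max()),.015),ray("top",(x0+u.max()+1,y0+v.min()),.015)
            print(n,k,"X",a[0].round(3),b[0].round(3),"Y",a[1].round(3),b[1].round(3),len(u))
print("left tray inner X .357..609 Y .280..; right tray inner X .347..606 Y -.455..")
E
```

```text
[ -80.38   21.7    83.72   -2.45   74.49 -147.77] 32.8
chisel lit X 0.404 0.579 Y 0.351 0.31 513
chisel steel X 0.396 0.581 Y 0.354 0.307 577
chisel all X 0.388 0.578 Y 0.351 0.286 1047
file lit X 0.382 0.463 Y -0.396 -0.469 183
file steel X 0.382 0.572 Y -0.391 -0.427 345
file all X 0.375 0.577 Y -0.38 -0.451 778
left tray inner X .357..609 Y .280..; right tray inner X .347..606 Y -.455..
```

```bash
python3 -c "
from workcell import *
print(sign_off())"
```

```text
the job is handed in; nothing more can be done
None
```

The job is handed in at about 33 s of the 72 s allowed: the plane stands in the gap, and the chisel and file are in their trays.

- **Plane:** it stands on its heel, iron towards the robot like its neighbours. The first grip held it too firmly to swing, so I set it down and regripped nearer the toe. It first stood about 17 mm forward of the row, so I lifted it back. The last view of it showed it in line with the other two and central to within a few millimetres.
- **Chisel:** lowered to the floor of the left (chisel) tray. The final image check puts it at X .388–.581, inside the tray's .357–.609. Its right-hand limit, shadow included, is Y .286, against a wall at about .280.
- **File:** lowered to the floor of the right (file) tray, at X .375–.577, inside the tray's .347–.606. Its side limit is Y −.451, against a wall at about −.455. One brightness mask gave Y −.469, beyond the wall. I took that as a lighting change on the wall, since the file was set down with its centre near −.405.

Comparing the top view before and after showed no change at the pencil, offcut, jar, glue bottle or the standing planes. The viewer's picture limit was used up before the chisel and file were finally in place, so those last checks are by numbers only.

The last joint came close to its limit (about −165°) as the arm withdrew. I turned it back to −148° before handing in.

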